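Close the tin row and clamp the sliding stop from under the shelf

TASK

Slide the steel stop on the riser shelf to the right until the three tins stand close together against the end plate with no gaps, gently enough not to dent them (under 20 N). Then tighten the clamp that holds the stop: push the arms of the star handle under the shelf's front edge round to the right, without pinching them, until it reaches its end stop, and keep it pressed there for about half a second with a firm push of 10 to 18 N, never more than 20 N on the handle. Leave the tins standing, do not disturb anything else on the table or shelf, and take the hand away.

Things in the scene. Friction and masses are not known exactly. Their poses are not given: they have to be found in the camera images.
- shelf: Low wooden riser shelf on two grey end panels, fixed. Board 200 deep (x) x 500 long (y) x 16 thick, top 150 above the table. Origin on the table under the board's centre; its x points to the rear (away from the robot), y left along the shelf, z up; yaw within 0.2 rad. Front edge at shelf x = -100. End panels below the board at y = +-238; open in front between them. All sizes in mm
- end_plate (a point): Centre of the left face (shelf y = -200) of a fixed grey end plate, 150 x 50 high, standing on the right part of the board; the tin row must butt against it. Axes as the shelf's
- stop (a joint): Slide of the sliding stop, in m; grows to the right (shelf -y), towards the tins. The middle of its plate is at shelf y = 0.120 - value. Starts 0 to 0.05; with the tins touching one another, the end plate and the stop it is about 0.111. Slides stiffly (about 6 N, and about 2 N more per tin pushed), stays where left
- stop_push (a point): Centre of the left (+y) face of the sliding stop, the face to push. An upright steel plate across the board: shelf x -80 to +90, 10 thick, 55 high; this point is 28 above the board, axes as the shelf's. A foot strip 5 high reaches 22 left of this face. In front a strap wraps round the board's edge (16 each side of the plate, 7 ahead of the edge) to a jaw beneath
- clamp (a joint): Turn of the star handle, rad; grows as it tightens: anticlockwise from above, arms in front of the edge moving right (shelf -y). Starts 0.35 to 0.9, hard end stop (tight) at 1.920. Friction 0.13 N m, stays where left. From above, arm i (0 to 4) points at angle value + 0.873 + 1.257 i from shelf +x towards shelf +y (pi = straight out to the front); when tight one arm is at 2.793
- clamp_hub (a point): Centre of the clamp's star handle under the stop's jaw, on its upright axis, at the arms' mid-height, 102 above the table, 10 inside the front edge (shelf x = -90), at the shelf y of the plate's middle; moves with the stop. Hub 32 dia x 24 high; five level steel arms 12 thick ending in 18 dia balls centred 60 from the axis. Push arms at about 50 from the axis, going round with them: sliding along an arm can jam it
- tin0_mid (a point): Centre of the right one of three flat tins, 68 dia x 50 high, 0.2 kg, standing loosely in a row along shelf y between the end plate and the sliding stop, near shelf x = 20; z up
- tin1_mid (a point): Centre of the middle one of three flat tins, 68 dia x 50 high, 0.2 kg, standing loosely in a row along shelf y between the end plate and the sliding stop, near shelf x = 20; z up
- tin2_mid (a point): Centre of the left one of three flat tins, 68 dia x 50 high, 0.2 kg, standing loosely in a row along shelf y between the end plate and the sliding stop, near shelf x = 20; z up
- jar_shelf_mid (a point): Bystander: small jar, 52 dia x 75 high, on the shelf at its rear left (mm); this point is at its centre. To be left alone
- jar_under_mid (a point): Bystander: amber jar, 60 dia x 85 high, on the table underneath the shelf (mm); this point is at its centre. To be left alone
- can_under_mid (a point): Bystander: can, 66 dia x 100 high, on the table underneath the shelf (mm); this point is at its centre. To be left alone
- carton_mid (a point): Bystander: cardboard carton 70 x 130 x 90 high on the table (mm); this point is at its centre. To be left alone
- bottle_mid (a point): Bystander: green bottle, 64 dia x 200 high, on the table (mm); this point is at its centre. To be left alone
- marker_brush_mid (a point): Bystander: hand brush, 160 long, lying on the table (mm); this point is at its centre. To be left alone
- cup_mid (a point): Bystander: white mug, 76 dia x 85 high, on the table (mm); this point is at its centre. To be left alone
Mind the look-alikes: they are no part of the job. What is shaped like the part that bears tin1_mid but red is not meant. Leave any purple look-alike of the part that bears tin2_mid alone.

How it is judged:
By the outcome, as a careful person would: the job done as asked, in the order asked, and still so for the second after the job is handed in, with the robot touching nothing.
It also fails if it takes over 72 s, if anything falls off the work surface, if the arm or the gripper's body presses on something with over 40 N, if the wrist force passes 120 N, or if a joint passes its speed limit or range.

ROBOT

A 6-joint arm with a two-finger parallel gripper is mounted at the origin on the work surface. World frame = base frame: x ahead of the robot, y to its left, z up, the work surface at z = 0. Lengths are in m, angles in rad, forces in N, time in s.
With the tool pointing down it reaches from about 0.25 to 0.85 m from the base axis. Payload 12.5 kg.
Tool frame: the origin (TCP) lies at the very end of the fingers, on their centre line; the grasp point (between the pads) lies 19 mm behind it; x points along the fingers, z is the direction in which the jaws open and shut, and the axes are right-handed (so a half turn about x gives the same grasp; the last joint's range is limited). The gripper opens to 93 mm and grips with 3 to 60 N. Pads are 15 mm wide; open, the fingers measure 128 mm over their backs; the gripper's body (75 mm by 188 mm) begins 65 mm behind the grasp point.
Start: joints at [1.202, 0.351, 1.652, -0, 1.139, -0.085], TCP at [0.154, 0.528, 0.219] pointing down, gripper open.
Joint ranges: [-2.75, 2.75], [-0.79, 2.1], [0.01, 2.65], [-1.57, 4.71], [0.07, 3.14], [-2.87, 2.87]. Speed limits (rad/s): [2.22, 2.22, 2.79, 3.14, 3.14, 3.14].

INTERFACE

Orientations are given as a unit quaternion [x, y, z, w].
In Python, from workcell import r, eyes, job gives the robot as it stands.
- The arm moves only by the shell command python3 -m crank 'ROWS'. ROWS is JSON, a list of rows, each an object with "delta_rot": the turn, a rotation vector about the world's x, y, z in rad, a list of three; "offset": the shift along the world's x, y, z in m, a list of three; "grip": the gripper's target within -1 to 1 (fully open at 1, half-way at 0, shut at -1). In form: [{"delta_rot": [wx, wy, wz], "offset": [x, y, z], "grip": grip}, ...]. A call has 1 to 12 rows; each row is the pose to reach, as a shift and turn from the pose commanded when the call began; what a row does not reach only later rows make up. A row lasts 1/8 s, in which the tool goes at most 62.5 mm and 10.7 degrees, less where a joint would pass 70% of its speed; a pose out of reach is approached as far as the arm can. A call with a gripper value outside its range is refused whole. The fingers move at their own pace and stop on an object; the grip force is fixed at half the most. Time passes only in rows, so rows that repeat a pose let the fingers close. It gives the time, the measured TCP pose, the force and the opening at its end, in the units of the state.
- r.get_state(): the state, without advancing time (a new reading comes with each control period).
- eyes.capture(name): name is "scene" or "top" or "wrist"; returns the picture (420x560x3 uint8, red, green, blue); there is no depth.
- eyes.camera_model(name): a dict with "fx", "fy", "cx", "cy" (pixels), "extrinsics" (4x4, takes a point from world to camera coordinates). Camera axes: x right, y down, z forward; pixel columns grow to the right and rows downward; lengths in m; the calibration is good to about 2 mm. A picture is of the moment at which its call begins: read the wrist's pose just before it. camera_model takes no time and is no camera call; for the wrist camera it gives the pose at the moment of the call.
- job.sign_off(): hands the job in, once; it reports no verdict.
The state is a dict: "time_s": time; "q": joint angles; "qd": joint speeds; "joint_torque": joint torques, N m; "tool_pos": TCP position; "ee_rot": TCP orientation; "wrist_force": force on the tool from outside, world axes, zero at the start; "torque": the same for the moment, N m; "width": opening from 0.0 (shut) to 1.0 (fully open).
Only numpy, scipy, OpenCV 4.12 (cv2) and the standard library are available. Lean on these libraries where they do the work, as an engineer would, in place of code of your own. Each camera call takes 0.05 s, during which the arm holds its last target.

## Working session

There is one attempt and no reset: what is moved stays moved. The work goes in short steps, Python scripts to look and compute and a shell command to move; the robot and the scene stay as the last step left them, time stands still between calls to the robot, and variables do not carry over. Pictures are saved under pics/ and viewed, and the job is handed in when it is done.

```bash
ls; mkdir -p pics; python3 - <<'E'
from workcell import r,eyes,job
import cv2,numpy as np
s=r.get_state();print({k:np.round(v,3).tolist() for k,v in s.items()})
for n in ("scene","top","wrist"):
    im=eyes.capture(n);cv2.imwrite(f"pics/{n}0.png",im[:,:,::-1])
    m=eyes.camera_model(n);print(n,m["fx"],m["fy"],m["cx"],m["cy"],np.round(m["extrinsics"],4).tolist())
E
```

```text
pics
{'time_s': 0.0, 'q': [1.202, 0.351, 1.652, 0.0, 1.139, -0.085], 'qd': [-0.001, -0.0, 0.0, 0.002, -0.0, 0.0], 'joint_torque': [-0.0, -49.731, -28.525, 0.07, 0.026, -0.0], 'tool_pos': [0.154, 0.528, 0.218], 'ee_rot': [-0.424, 0.566, 0.424, 0.565], 'wrist_force': [-0.265, 0.562, -0.27], 'torque': [0.029, 0.0, 0.02], 'width': 1.0}
scene 389.97686903799274 389.97686903799274 275.4629348046919 214.9475170788767 [[-0.1594, 0.9872, -0.0021, 0.0835], [0.6581, 0.1047, -0.7456, -0.2526], [-0.7359, -0.1202, -0.6664, 1.7251], [0.0, 0.0, 0.0, 1.0]]
top 453.89155257451444 453.89155257451444 272.9977376972171 211.78912194090253 [[-0.0062, -0.9999, -0.0102, 0.0321], [-0.9819, 0.008, -0.1893, 0.5687], [0.1893, 0.0089, -0.9819, 1.5273], [0.0, 0.0, 0.0, 1.0]]
wrist 352.58597054772184 352.58597054772184 275.13247593768523 205.54291549372917 [[0.2807, 0.9598, -0.0012, -0.549], [0.9249, -0.2702, 0.2675, -0.029], [0.2564, -0.0762, -0.9636, 0.391], [0.0, 0.0, 0.0, 1.0]]
```

View pics/scene0.png

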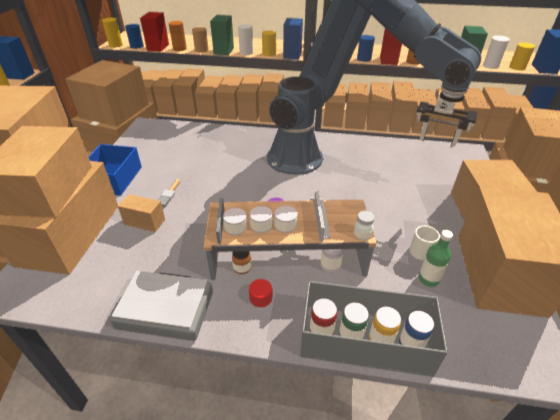

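View pics/top0.png

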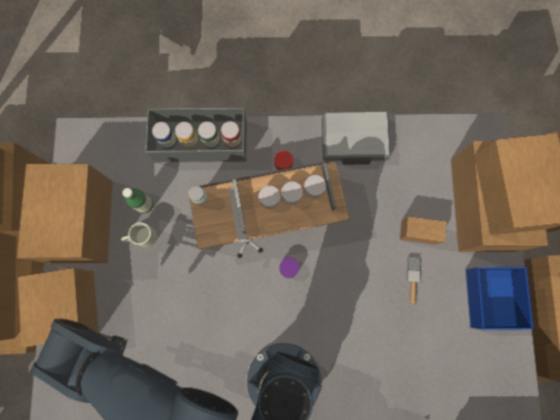

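View pics/wrist0.png

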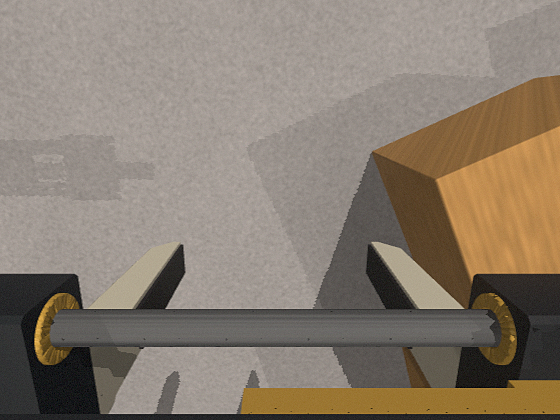

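The top view shows the board with corners near (191,187), (337,163), (347,217) and (197,248). The stop plate is near (238,210), with three white tins at (269,196), (292,191) and (315,185). The end plate is at (330,190) and the star handle at (247,248). The look-alikes are a purple tin at (289,268) in front of the shelf and a red one at (284,160) behind it. The tins I want are the white ones standing on the board. I'll enlarge this area and measure.

```bash
python3 - <<'E'
import cv2
a=cv2.imread("pics/top0.png")[140:290,170:370];cv2.imwrite("pics/topc.png",cv2.resize(a,None,fx=4,fy=4,interpolation=cv2.INTER_CUBIC))
a=cv2.imread("pics/scene0.png")[180:290,190:390];cv2.imwrite("pics/scenec.png",cv2.resize(a,None,fx=4,fy=4,interpolation=cv2.INTER_CUBIC))
E
```

```text
(no output)
```

View pics/topc.png

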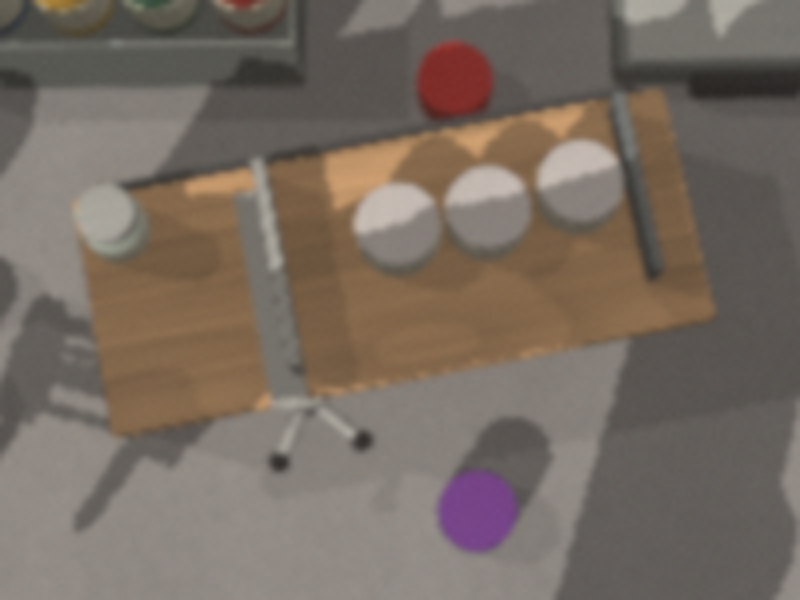

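View pics/scenec.png

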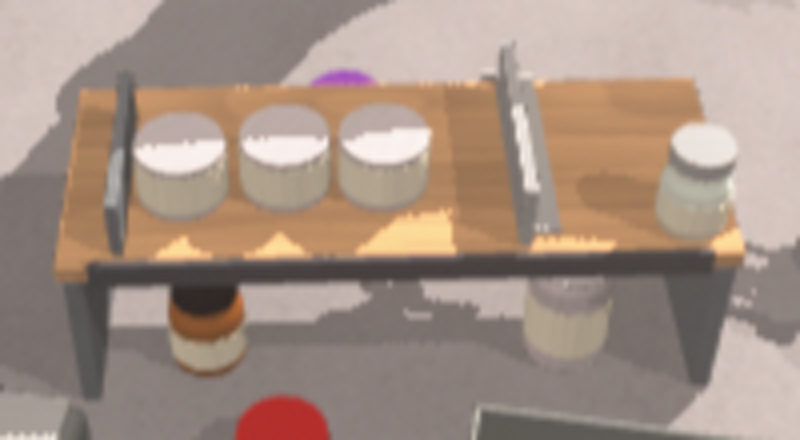

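```bash
cat > h.py <<'E'
import numpy as np,cv2
from workcell import r,eyes,job
def ray(m,uv):
    E=np.array(m["extrinsics"]);R=E[:3,:3];c=-R.T@E[:3,3]
    uv=np.atleast_2d(uv).astype(float)
    d=np.c_[(uv[:,0]-m["cx"])/m["fx"],(uv[:,1]-m["cy"])/m["fy"],np.ones(len(uv))]@R
    return c,d
def plane(m,uv,z):
    c,d=ray(m,uv);return c+d*((z-c[2])/d[:,2])[:,None]
def proj(m,P):
    E=np.array(m["extrinsics"]);q=np.atleast_2d(P)@E[:3,:3].T+E[:3,3]
    return np.c_[m["fx"]*q[:,0]/q[:,2]+m["cx"],m["fy"]*q[:,1]/q[:,2]+m["cy"]]
E
python3 - <<'E'
from h import *
m=eyes.camera_model("top");c,_=ray(m,[[0,0]]);print("cam",c)
im=cv2.imread("pics/top0.png");h=cv2.cvtColor(im,cv2.COLOR_BGR2HSV)
w=((h[...,0]>5)&(h[...,0]<22)&(h[...,1]>85)&(h[...,2]>60)).astype(np.uint8)
w[:150]=0;w[255:]=0;w[:,:180]=0;w[:,360:]=0
n,l,s,ce=cv2.connectedComponentsWithStats(w)
w2=cv2.morphologyEx(w,cv2.MORPH_OPEN,np.ones((2,2)))
cv2.imwrite("pics/mask.png",cv2.resize(w[150:260,180:360]*255,None,fx=4,fy=4))
pts=np.argwhere(w2)[:,::-1]
hull=cv2.convexHull(pts.astype(np.int32))[:,0].astype(float)
P=plane(m,hull,0.15)
rect=cv2.minAreaRect((P[:,:2]*1000).astype(np.float32));print(rect);print(cv2.boxPoints(rect))
# manual corners
cor=np.array([[118,435],[713,315],[662,90],[75,200]])/4+[170,140]
Q=plane(m,cor,0.15);print(np.round(Q*1000,1));print([np.linalg.norm(Q[i]-Q[(i+1)%4])for i in range(4)])
v=Q[0]-Q[1];print("yaw front",np.arctan2(-v[0],v[1]));v=Q[3]-Q[2];print("yaw rear",np.arctan2(-v[0],v[1]),"mean",Q.mean(0))
E
```

```text
cam [0.26940632 0.01404188 1.60756149]
((572.3768920898438, 41.68511962890625), (200.76564025878906, 497.12530517578125), 10.695716857910156)
[[ 427.6065   267.29904]
 [ 519.86957 -221.18954]
 [ 717.1473  -183.9288 ]
 [ 624.8842   304.55978]]
[[ 431.   265.   150. ]
 [ 525.4 -217.6  150. ]
 [ 716.2 -182.3  150. ]
 [ 626.1  305.4  150. ]]
[np.float64(0.4917868938330013), np.float64(0.19404435073874665), np.float64(0.4959707994540764), np.float64(0.1992727878039438)]
yaw front 0.19312122495644685
yaw rear 0.18258319158602102 mean [0.57466995 0.04260252 0.15      ]
```

View pics/mask.png

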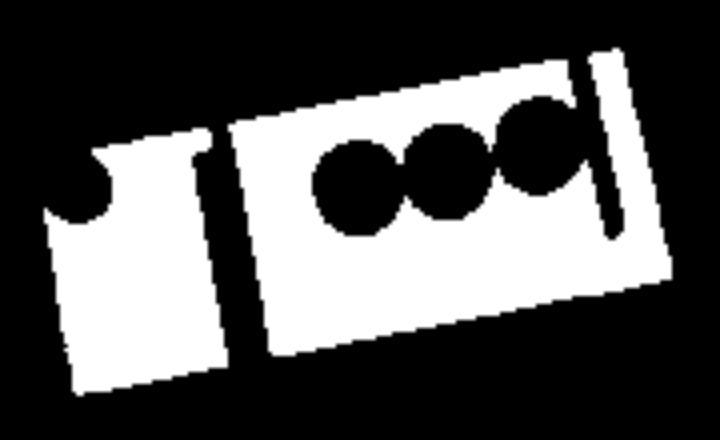

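```bash
cat >> h.py <<'E'
YAW=0.1867;O=np.array([.5724,.0417,0])
Rs=np.array([[np.cos(YAW),-np.sin(YAW),0],[np.sin(YAW),np.cos(YAW),0],[0,0,1]])
def toS(P): return (np.atleast_2d(P)-O)@Rs
def toW(S): return np.atleast_2d(S)@Rs.T+O
E
python3 - <<'E'
from h import *
m=eyes.camera_model("top")
f=lambda l:np.array(l)/4.+[170,140]-.375
print("plate top ends",toS(plane(m,f([[258,160],[283,268]]),.205))*1000)
print("end plate top",toS(plane(m,f([[619,95],[653,275]]),.2))*1000)
print("tins",toS(plane(m,f([[397,224],[487,207],[580,181]]),.2))*1000)
b=toS(plane(m,f([[278,462],[362,440]]),.102))*1000;print("balls",b)
print("mid wood gaps etc jar",toS(plane(m,f([[107,212]]),.225))*1000)
print("purple, red",toS(plane(m,f([[478,510],[455,80]]),.05))*1000, plane(m,f([[478,510]]),.05))
# hub via balls: centre 60 from both, behind
d=b[1]-b[0];L=np.hypot(*d[:2]);mid=(b[0]+b[1])/2;n=np.array([-d[1],d[0]])/L
for s in(1,-1):
    c=mid[:2]+s*n*np.sqrt(max(0,3600-L*L/4));a=[np.arctan2(*(q[:2]-c)[::-1]) for q in b];print(L,c,a,[(x%(2*np.pi)-.873)%1.257 for x in a])
for hy in [110,105,100,95,90]:
    print(hy,[(np.hypot(q[0]+90,q[1]-hy), (np.arctan2(q[1]-hy,q[0]+90)-.873)%1.2566) for q in b])
E
```

```text
plate top ends [[ 91.94189843  93.03884636 205.        ]
 [  1.46435864  89.13821952 205.        ]]
end plate top [[  89.99703507 -201.63632813  200.        ]
 [ -59.66037788 -196.50419415  200.        ]]
tins [[  20.11095845   -6.0135821   200.        ]
 [  19.83285908  -78.95368639  200.        ]
 [  26.31909049 -155.97027469  200.        ]]
balls [[-137.09809924  126.933932    102.        ]
 [-132.56315782   55.09207607  102.        ]]
mid wood gaps etc jar [[ 67.9180688  215.65531674 225.        ]]
purple, red [[-204.59667443  -30.01204222   50.        ]
 [ 173.98197342  -85.65294137   50.        ]] [[ 0.37692953 -0.02576717  0.05      ]]
71.98484532831854 [-86.92030409  94.03729276] [np.float64(2.561289700382097), np.float64(-2.435209092851031)] [np.float64(0.43128970038209724), np.float64(0.46097621432855584)]
71.98484532831854 [-182.74095298   87.98871531] [np.float64(0.7063835607387625), np.float64(-0.5803029532076961)] [np.float64(1.0903835607387624), np.float64(1.05888235397189)]
110 [(np.float64(50.04986518739808), np.float64(0.6668390656963012)), (np.float64(69.47303443752855), np.float64(0.6665853296911173))]
105 [(np.float64(51.95506063207907), np.float64(0.576153525691248)), (np.float64(65.59285993672238), np.float64(0.6198668173563531))]
100 [(np.float64(54.255577089266154), np.float64(0.49251476159077345)), (np.float64(61.8736134018285), np.float64(0.5674052780558092))]
95 [(np.float64(56.90348816457205), np.float64(0.41616421741658804)), (np.float64(58.34607781264634), np.float64(0.5084206887009672))]
90 [(np.float64(59.85270491215816), np.float64(0.3469656078572658)), (np.float64(55.04712124025954), np.float64(0.44211116999917777))]
```

```bash
python3 - <<'E'
from h import *
from scipy.spatial.transform import Rotation as R
s=r.get_state();A=R.from_quat(s["ee_rot"]).as_matrix();print(np.round(A,3))
z=A[:,2];print("jaw yaw",np.arctan2(z[1],z[0]),"shelf y yaw",YAW+np.pi/2)
print("target over stop",toW([.005,.150,.30])-s["tool_pos"],toW([.005,.150,.165]))
m=eyes.camera_model("top")
print("bottle",plane(m,[[132,193]],.2),"mug",plane(m,[[141,233]],.085),"tall box corner",plane(m,[[105,165],[100,262]],.25))
v=[-.1858,.9826];print(s["time_s"])
E
```

```text
[[-0.    -0.96   0.28 ]
 [-0.001  0.28   0.96 ]
 [-1.     0.    -0.001]]
jaw yaw 1.2869460448457917 shelf y yaw 1.7574963267948966
target over stop [[ 0.3955971  -0.33771318  0.08177564]] [[0.54947052 0.1900214  0.165     ]]
bottle [[0.60561754 0.47673468 0.2       ]] mug [[0.4932979  0.47651192 0.085     ]] tall box corner [[0.68413532 0.54955371 0.25      ]
 [0.38230565 0.5452332  0.25      ]]
0.15
```

```bash
python3 -m crank '[{"delta_rot":[0,0,0.08],"offset":[0.03,-0.03,0.04],"grip":-1},{"delta_rot":[0,0,0.16],"offset":[0.07,-0.06,0.07],"grip":-1},{"delta_rot":[0,0,0.24],"offset":[0.11,-0.095,0.082],"grip":-1},{"delta_rot":[0,0,0.32],"offset":[0.15,-0.13,0.082],"grip":-1},{"delta_rot":[0,0,0.40],"offset":[0.19,-0.165,0.082],"grip":-1},{"delta_rot":[0,0,0.47],"offset":[0.23,-0.20,0.082],"grip":-1},{"delta_rot":[0,0,0.47],"offset":[0.27,-0.235,0.082],"grip":-1},{"delta_rot":[0,0,0.47],"offset":[0.32,-0.27,0.082],"grip":-1},{"delta_rot":[0,0,0.47],"offset":[0.36,-0.305,0.082],"grip":-1},{"delta_rot":[0,0,0.47],"offset":[0.396,-0.338,0.082],"grip":-1},{"delta_rot":[0,0,0.47],"offset":[0.396,-0.338,0.082],"grip":-1},{"delta_rot":[0,0,0.47],"offset":[0.396,-0.338,0.082],"grip":-1}]'
python3 - <<'E'
from h import *
s=r.get_state();print(s["tool_pos"],toS(s["tool_pos"]),s["q"],s["width"],s["time_s"])
print(eyes.camera_model("wrist")["extrinsics"])
im=eyes.capture("wrist");cv2.imwrite("pics/w1.png",im[:,:,::-1])
E
```

```text
time_s: 1.65
tool_pos: [0.5495, 0.1902, 0.3003]
ee_rot: [-0.544, 0.452, 0.545, 0.451]
wrist_force: [-0.2, 0.1, -0.4]
width: 0.007
[0.54951407 0.19024162 0.30033257] [[0.00508366 0.15020831 0.30033257]] [ 2.53117838e-01  3.41201917e-01  1.46099148e+00  2.53509915e-04
  1.34016313e+00 -1.50376029e+00] 0.0072125094992551795 1.65
[[-0.18420554  0.98288723 -0.0010043  -0.08604879]
 [ 0.94730289  0.17780885  0.26646058 -0.60536224]
 [ 0.26207928  0.04813214 -0.96384529  0.31617333]
 [ 0.          0.          0.          1.        ]]
```

View pics/w1.png

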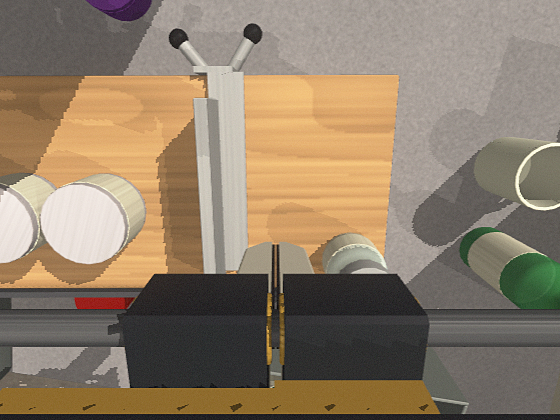

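The wrist view shows the stop plate: its top is the strip at u 194–212, the left face and foot reach to u≈243, and the balls are at (178,38) and (252,33). The board's front edge is at v≈75 and its left edge at u≈395.

```bash
python3 - <<'E'
from h import *
m=eyes.camera_model("wrist")
g=lambda l,z:np.round(toS(plane(m,l,z))*1000,1).tolist()
print("plate top front",g([[194,98],[211,98]],.205),"rear",g([[203,270],[217,270]],.205))
print("foot left edge",g([[243,78],[247,250]],.155))
print("front edge",g([[20,76],[300,75],[397,75]],.15),"left edge",g([[399,80],[388,240]],.15))
b=plane(m,[[178,38],[252,33]],.102);b=toS(b)*1000;print("balls",b.tolist())
for hy in (85,88,91,94,97):print(hy,[(np.hypot(q[0]+90,q[1]-hy).round(1),((np.arctan2(q[1]-hy,q[0]+90)-.873)%1.2566).round(3)) for q in b])
print("tin2",g([[92,223]],.2),"jar",g([[355,252]],.2))
im=cv2.imread("pics/w1.png")[10:290,130:430];cv2.imwrite("pics/w1c.png",cv2.resize(im,None,fx=2,fy=2))
E
```

```text
plate top front [[-77.9, 93.7, 205.0], [-77.8, 105.7, 205.0]] rear [[55.4, 92.7, 205.0], [55.4, 104.0, 205.0]]
foot left edge [[-95.1, 124.4, 155.0], [58.9, 124.3, 155.0]]
front edge [[-97.2, -64.5, 150.0], [-97.8, 172.1, 150.0], [-97.8, 253.9, 150.0]] left edge [[-93.8, 256.0, 150.0], [50.7, 258.9, 150.0]]
balls [[-134.93951726615734, 59.08445607221731, 101.99999999999999], [-139.2120247009932, 129.2672341471499, 101.99999999999999]]
85 [(np.float64(51.9), np.float64(0.278)), (np.float64(66.2), np.float64(0.279))]
88 [(np.float64(53.4), np.float64(0.327)), (np.float64(64.2), np.float64(0.314))]
91 [(np.float64(55.1), np.float64(0.373)), (np.float64(62.3), np.float64(0.351))]
94 [(np.float64(56.9), np.float64(0.416)), (np.float64(60.5), np.float64(0.39))]
97 [(np.float64(58.8), np.float64(0.456)), (np.float64(58.8), np.float64(0.432))]
tin2 [[17.0, 5.6, 200.0]] jar [[41.8, 216.0, 200.0]]
```

View pics/w1c.png

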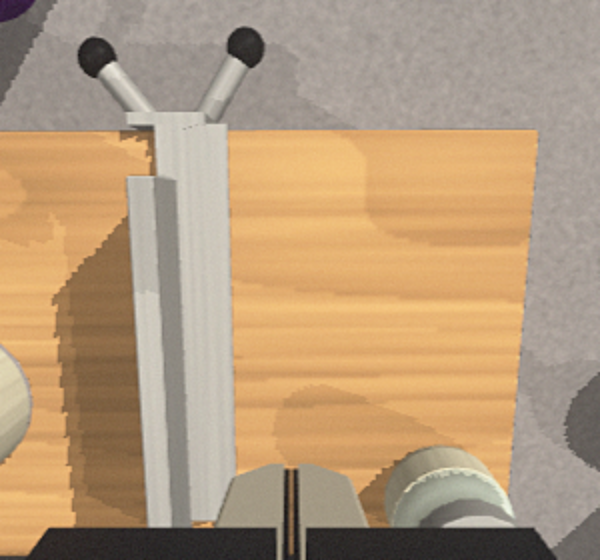

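```bash
python3 -m crank '[{"delta_rot":[0,0,0],"offset":[0.001,-0.005,-0.05],"grip":-1},{"delta_rot":[0,0,0],"offset":[0.002,-0.01,-0.1],"grip":-1},{"delta_rot":[0,0,0],"offset":[0.002,-0.01,-0.125],"grip":-1},{"delta_rot":[0,0,0],"offset":[0.002,-0.01,-0.135],"grip":-1},{"delta_rot":[0,0,0],"offset":[0.0033,-0.017,-0.135],"grip":-1},{"delta_rot":[0,0,0],"offset":[0.0046,-0.024,-0.135],"grip":-1},{"delta_rot":[0,0,0],"offset":[0.0046,-0.024,-0.135],"grip":-1}]'
python3 - <<'E'
from h import *
s=r.get_state();print(toS(s["tool_pos"])*1000)
E
```

```text
time_s: 2.58
tool_pos: [0.5551, 0.1655, 0.1666]
ee_rot: [0.545, -0.451, -0.544, -0.452]
wrist_force: [0.4, 0.2, 0.1]
width: 0.006
[[  5.98928502 124.88836859 166.64279753]]
```

```bash
python3 -m crank '[{"delta_rot":[0,0,0],"offset":[0.0004,-0.002,0],"grip":-1},{"delta_rot":[0,0,0],"offset":[0.0008,-0.004,0],"grip":-1},{"delta_rot":[0,0,0],"offset":[0.0011,-0.006,0],"grip":-1},{"delta_rot":[0,0,0],"offset":[0.0015,-0.008,0],"grip":-1}]'
python3 - <<'E'
from h import *
s=r.get_state();print(toS(s["tool_pos"])*1000,s["wrist_force"]@Rs)
E
```

```text
time_s: 3.08
tool_pos: [0.556, 0.1583, 0.1657]
ee_rot: [-0.544, 0.451, 0.545, 0.452]
wrist_force: [-1.5, 6.1, 0.2]
width: 0.003
[[  5.53411489 117.65620671 165.65245705]] [-0.36256263  6.29348909  0.15162746]
```

```bash
python3 -m crank '[{"delta_rot":[0,0,0],"offset":[0.0007,-0.004,0],"grip":-1},{"delta_rot":[0,0,0],"offset":[0.0015,-0.008,0],"grip":-1},{"delta_rot":[0,0,0],"offset":[0.0023,-0.012,0],"grip":-1},{"delta_rot":[0,0,0],"offset":[0.003,-0.016,0],"grip":-1},{"delta_rot":[0,0,0],"offset":[0.0038,-0.02,0],"grip":-1},{"delta_rot":[0,0,0],"offset":[0.0045,-0.024,0],"grip":-1},{"delta_rot":[0,0,0],"offset":[0.0053,-0.028,0],"grip":-1},{"delta_rot":[0,0,0],"offset":[0.006,-0.032,0],"grip":-1},{"delta_rot":[0,0,0],"offset":[0.0068,-0.036,0],"grip":-1},{"delta_rot":[0,0,0],"offset":[0.0075,-0.04,0],"grip":-1}]'
python3 - <<'E'
from h import *
s=r.get_state();print(toS(s["tool_pos"])*1000,s["wrist_force"]@Rs)
im=eyes.capture("top");cv2.imwrite("pics/t2.png",cv2.resize(im[140:290,170:370,::-1],None,fx=4,fy=4,interpolation=cv2.INTER_CUBIC))
im=eyes.capture("wrist");cv2.imwrite("pics/w2.png",im[:,:,::-1])
E
```

```text
time_s: 4.32
tool_pos: [0.5635, 0.1187, 0.1656]
ee_rot: [-0.544, 0.451, 0.545, 0.452]
wrist_force: [0.1, 6.7, 0.5]
width: 0.01
[[  5.5779129   77.28981926 165.64549152]] [1.32292288 6.55190104 0.48127929]
```

View pics/w2.png

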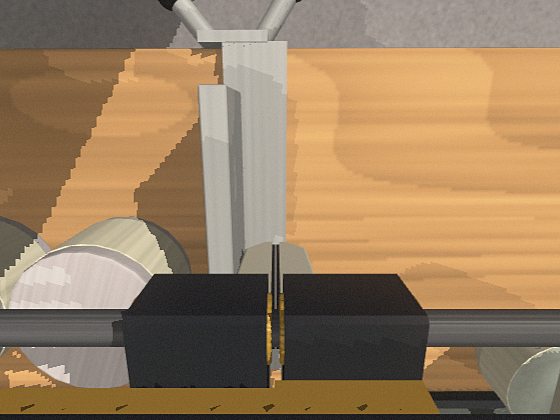

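The stop follows the fingers at a steady 6.5 N, and tin2 at about (85,320) has not been touched yet.

```bash
python3 -m crank '[{"delta_rot":[0,0,0],"offset":[0.0006,-0.003,0],"grip":-1},{"delta_rot":[0,0,0],"offset":[0.0011,-0.006,0],"grip":-1},{"delta_rot":[0,0,0],"offset":[0.0017,-0.009,0],"grip":-1},{"delta_rot":[0,0,0],"offset":[0.0023,-0.012,0],"grip":-1},{"delta_rot":[0,0,0],"offset":[0.0028,-0.015,0],"grip":-1},{"delta_rot":[0,0,0],"offset":[0.0034,-0.018,0],"grip":-1},{"delta_rot":[0,0,0],"offset":[0.004,-0.021,0],"grip":-1},{"delta_rot":[0,0,0],"offset":[0.0045,-0.024,0],"grip":-1}]'
python3 - <<'E'
from h import *
s=r.get_state();print(toS(s["tool_pos"])*1000,s["wrist_force"]@Rs)
im=eyes.capture("top");cv2.imwrite("pics/t3.png",cv2.resize(im[140:290,170:370,::-1],None,fx=4,fy=4,interpolation=cv2.INTER_CUBIC))
im=eyes.capture("scene");cv2.imwrite("pics/s3.png",cv2.resize(im[170:290,190:390,::-1],None,fx=4,fy=4,interpolation=cv2.INTER_CUBIC))
E
```

```text
time_s: 5.42
tool_pos: [0.5681, 0.0948, 0.1657]
ee_rot: [-0.544, 0.451, 0.545, 0.452]
wrist_force: [1.1, 7.5, -0.3]
width: 0.005
[[  5.61926536  52.97626688 165.6681013 ]] [ 2.4911242   7.14839221 -0.2554098 ]
```

View pics/s3.png

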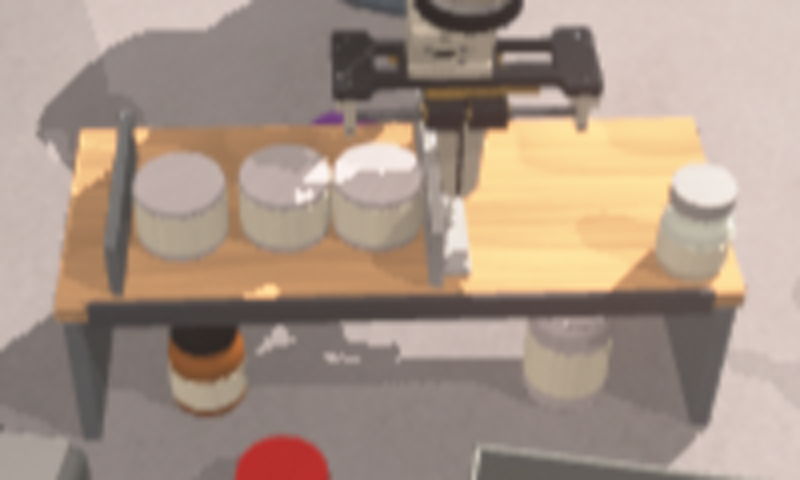

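Tin2 at (377,195) is now against the stop. Gaps remain between tin2 and tin1, between tin1 and tin0, and between tin0 and the end plate. I'll continue more slowly.

```bash
python3 -m crank '[{"delta_rot":[0,0,0],"offset":[0.0004,-0.002,0],"grip":-1},{"delta_rot":[0,0,0],"offset":[0.0008,-0.004,0],"grip":-1},{"delta_rot":[0,0,0],"offset":[0.0011,-0.006,0],"grip":-1},{"delta_rot":[0,0,0],"offset":[0.0015,-0.008,0],"grip":-1}]'
python3 - <<'E'
from h import *
s=r.get_state();print(toS(s["tool_pos"])*1000,s["wrist_force"]@Rs)
E
python3 -m crank '[{"delta_rot":[0,0,0],"offset":[0.0003,-0.0015,0],"grip":-1},{"delta_rot":[0,0,0],"offset":[0.0006,-0.003,0],"grip":-1}]'
python3 - <<'E'
from h import *
s=r.get_state();print(toS(s["tool_pos"])*1000,s["wrist_force"]@Rs)
im=eyes.capture("scene");cv2.imwrite("pics/s4.png",cv2.resize(im[170:290,190:390,::-1],None,fx=4,fy=4,interpolation=cv2.INTER_CUBIC))
E
```

```text
time_s: 6.02
tool_pos: [0.5696, 0.087, 0.1657]
ee_rot: [-0.544, 0.451, 0.545, 0.452]
wrist_force: [-0.3, 8.4, -0.3]
width: 0.005
[[  5.65210551  45.0428611  165.65840936]] [ 1.29295693  8.31121074 -0.27523319]
time_s: 6.28
tool_pos: [0.5702, 0.084, 0.1657]
ee_rot: [-0.544, 0.451, 0.545, 0.452]
wrist_force: [-0.5, 8.5, -0.5]
width: 0.008
[[  5.65794733  41.9919845  165.6566225 ]] [ 1.08092634  8.41713907 -0.54823609]
```

View pics/s4.png

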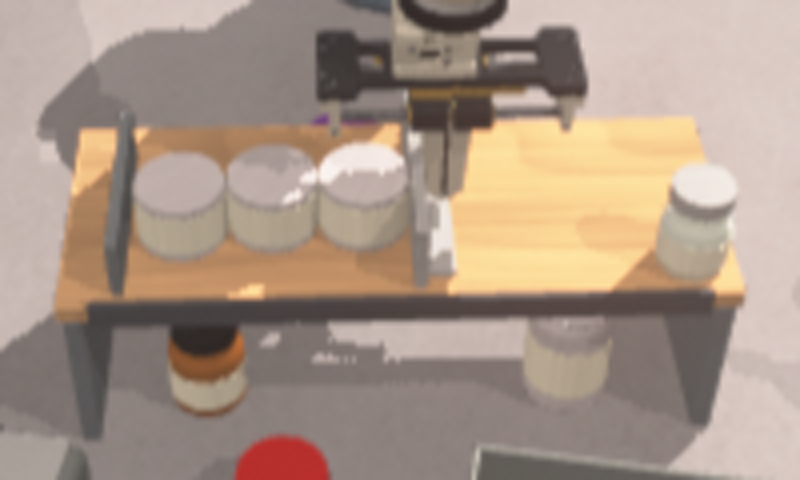

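The middle tin has about met tin0, and the gap from tin0 to the end plate is still open. I'll use millimetre steps from here.

```bash
P='from h import *
s=r.get_state();print(toS(s["tool_pos"])*1000,s["wrist_force"]@Rs)'
python3 -m crank '[{"delta_rot":[0,0,0],"offset":[0.0002,-0.001,0],"grip":-1},{"delta_rot":[0,0,0],"offset":[0.0004,-0.002,0],"grip":-1}]' >/dev/null; python3 -c "$P"
python3 -m crank '[{"delta_rot":[0,0,0],"offset":[0.0002,-0.001,0],"grip":-1}]' >/dev/null; python3 -c "$P"
python3 -m crank '[{"delta_rot":[0,0,0],"offset":[0.0002,-0.001,0],"grip":-1}]'>/dev/null; python3 -c "$P"
```

```text
[[  5.63909148  40.09470642 165.63827212]] [ 1.18319809 10.58218347  0.23635099]
[[  5.65494796  39.10658063 165.66366597]] [1.36314317 9.6747695  0.98505007]
[[  5.68655566  38.08278467 165.67394998]] [ 1.90479909  9.96444171 -0.63117772]
```

```bash
P='from h import *
s=r.get_state();f=s["wrist_force"]@Rs;print(toS(s["tool_pos"])*1000,f)
import sys;sys.exit(int(f[1]>12.6))'
python3 -m crank '[{"delta_rot":[0,0,0],"offset":[0.0002,-0.001,0],"grip":-1}]' >/dev/null; python3 -c "$P" && python3 -m crank '[{"delta_rot":[0,0,0],"offset":[0.0002,-0.001,0],"grip":-1}]' >/dev/null; python3 -c "$P" &&
python3 -m crank '[{"delta_rot":[0,0,0],"offset":[0.0001,-0.0005,0],"grip":-1}]'>/dev/null; python3 -c "$P"
```

```text
[[  5.65037193  37.06843037 165.65860863]] [1.86808371 9.32550077 1.60260728]
[[  5.64651566  36.07418777 165.64582894]] [0.58480163 8.92307655 1.35516567]
[[  5.66413315  35.5621008  165.66078922]] [ 1.58013986 10.23386489  0.4983426 ]
```

```bash
P='from h import *
s=r.get_state();f=s["wrist_force"]@Rs;print(toS(s["tool_pos"])*1000,f)
import sys;sys.exit(int(f[1]>12.6))'
python3 -m crank '[{"delta_rot":[0,0,0],"offset":[0.0001,-0.0005,0],"grip":-1}]' >/dev/null; python3 -c "$P" && python3 -m crank '[{"delta_rot":[0,0,0],"offset":[0.0001,-0.0005,0],"grip":-1}]' >/dev/null; python3 -c "$P" &&
python3 -m crank '[{"delta_rot":[0,0,0],"offset":[0.0001,-0.0005,0],"grip":-1}]'>/dev/null; python3 -c "$P"
python3 - <<'E'
from h import *
im=eyes.capture("scene");cv2.imwrite("pics/s5.png",cv2.resize(im[195:250,210:310,::-1],None,fx=8,fy=8,interpolation=cv2.INTER_CUBIC))
im=eyes.capture("top");cv2.imwrite("pics/t5.png",cv2.resize(im[140:290,170:370,::-1],None,fx=4,fy=4,interpolation=cv2.INTER_CUBIC))
E
```

```text
[[  5.66944752  35.46937905 165.66916429]] [ 2.49242253 14.08568607  0.18412391]
[[  5.66944752  35.46937905 165.66916429]] [ 2.49242253 14.08568607  0.18412391]
[[  5.66944752  35.46937905 165.66916429]] [ 2.49242253 14.08568607  0.18412391]
```

View pics/s5.png

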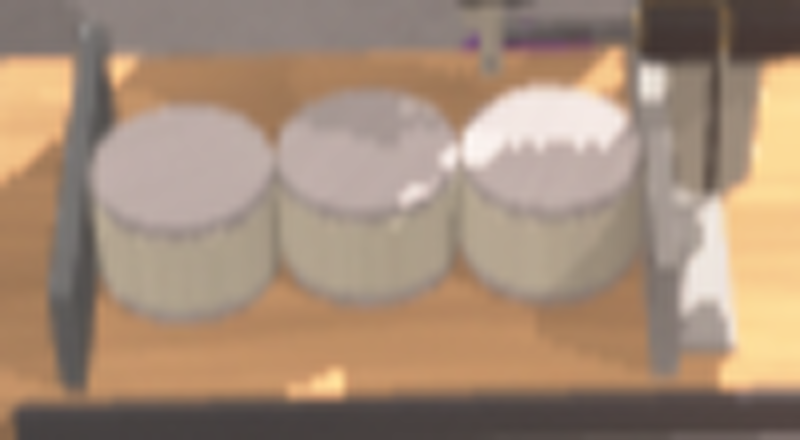

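View pics/t5.png

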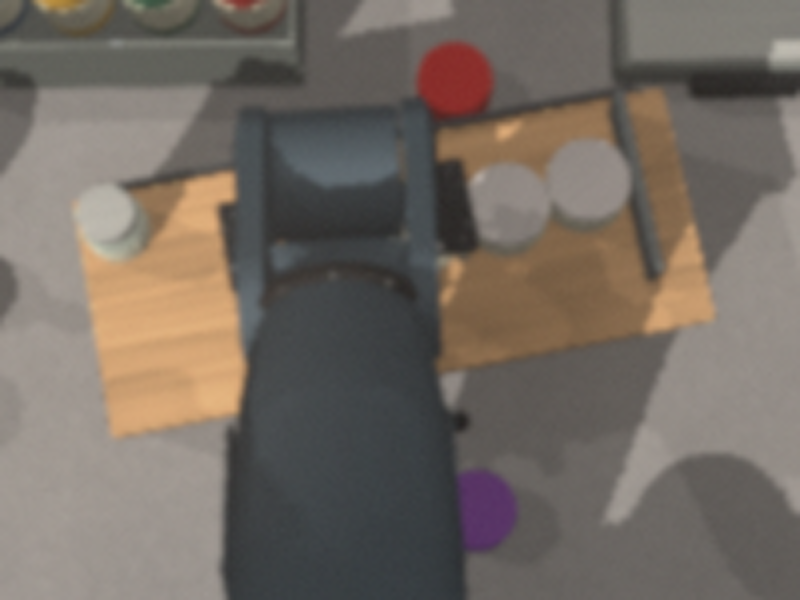

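At 35.5 mm the force jumped from 10 N to 14 N and the stop no longer advanced. That is the predicted end position, and the scene view shows the three tins in line against the end plate. I'll back off now and go round to the handle.

```bash
cat >> h.py <<'E'
O=O+Rs@[.002,.004,0]   # refined from wrist view
HUB=np.array([-.09,.009,.102])
E
python3 - <<'E'
from h import *
s=r.get_state();p=s["tool_pos"];print(toS(p))
for q in ([.003,.055,.1657],[.003,.055,.29],[-.16,.09,.29],[-.16,.09,.22]):print(np.round(toW(q)-p,4))
E
```

```text
[[0.0036698  0.03149713 0.1656718 ]]
[[-0.005  0.023  0.   ]]
[[-0.005   0.023   0.1243]]
[[-0.1717  0.0271  0.1243]]
[[-0.1717  0.0271  0.0543]]
```

```bash
python3 -m crank '[{"delta_rot":[0,0,0],"offset":[-0.001,0.005,0],"grip":-1},{"delta_rot":[0,0,0],"offset":[-0.005,0.023,0],"grip":-1},{"delta_rot":[0,0,0],"offset":[-0.005,0.023,0.05],"grip":-1},{"delta_rot":[0,0,0],"offset":[-0.005,0.023,0.10],"grip":-1},{"delta_rot":[0,0,0],"offset":[-0.02,0.023,0.124],"grip":-1},{"delta_rot":[0.015,-0.08,0],"offset":[-0.07,0.025,0.124],"grip":-1},{"delta_rot":[0.03,-0.16,0],"offset":[-0.12,0.027,0.124],"grip":-1},{"delta_rot":[0.0465,-0.2456,0],"offset":[-0.17,0.027,0.124],"grip":-1},{"delta_rot":[0.0465,-0.2456,0],"offset":[-0.172,0.027,0.11],"grip":-1},{"delta_rot":[0.0465,-0.2456,0],"offset":[-0.172,0.027,0.11],"grip":-1}]'
python3 - <<'E'
from h import *
s=r.get_state();print(toS(s["tool_pos"])*1000,s["wrist_force"])
m=eyes.camera_model("wrist")
im=eyes.capture("wrist");cv2.imwrite("pics/w6.png",im[:,:,::-1])
im=eyes.capture("scene");cv2.imwrite("pics/s6.png",cv2.resize(im[170:290,190:390,::-1],None,fx=4,fy=4,interpolation=cv2.INTER_CUBIC))
import json;json.dump({k:np.array(v).tolist() for k,v in m.items()},open("m6.json","w"))
E
```

```text
time_s: 8.68
tool_pos: [0.3995, 0.1033, 0.2754]
ee_rot: [0.596, -0.38, -0.484, -0.515]
wrist_force: [0.4, 0.5, 0.3]
width: 0.005
[[-160.43617102   88.65226438  275.35579908]] [0.42678359 0.53984094 0.25442092]
```

View pics/w6.png

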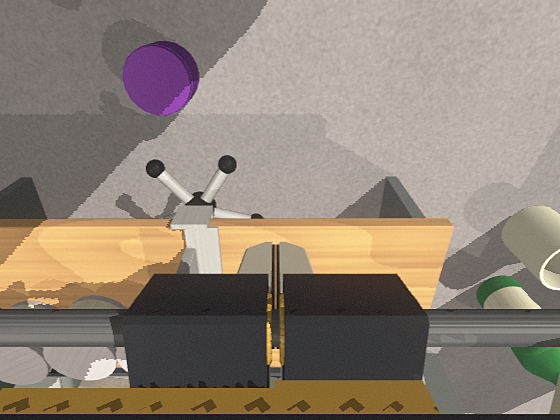

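View pics/s6.png

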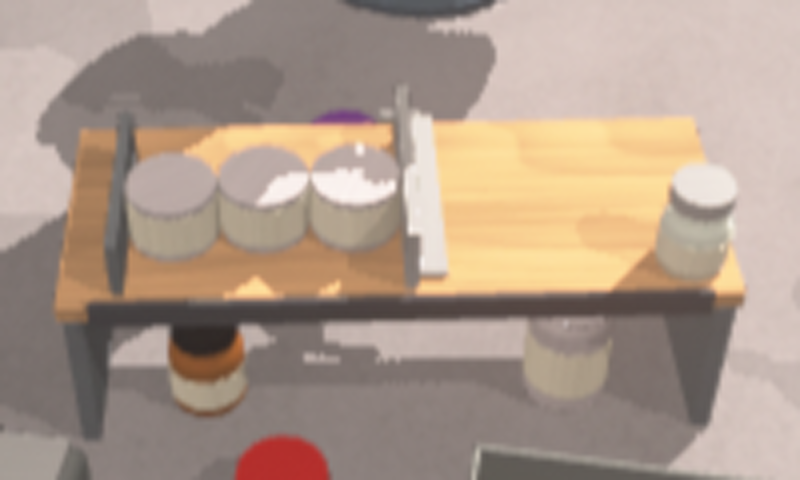

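The wrist view shows the handle balls at (155,168) and (227,164), with a third arm at (257,217) under the edge and the hub at about (200,203). The scene view shows the row closed with the hand away.

```bash
python3 - <<'E'
from h import *
m=eyes.camera_model("wrist")
b=toS(plane(m,[[155,168],[227,164]],.102))*1000;print(b)
for hy in (3,6,9,12):print(hy,[(np.hypot(q[0]+90,q[1]-hy).round(1),((np.arctan2(q[1]-hy,q[0]+90)-.873)%1.2566).round(3)) for q in b])
print("edge",toS(plane(m,[[320,219],[453,219]],.15))*1000)
hub=HUB;p=toS(r.get_state()["tool_pos"])[0]
def ctr(phi,rad,psi,gap=0,th=.25):
    u=np.array([np.cos(phi),np.sin(phi)]);t=np.array([-u[1],u[0]])
    c=hub[:2]+rad*u-(.006+gap)*t
    k=np.array([[np.cos(psi),-np.sin(psi)],[np.sin(psi),np.cos(psi)]])
    c=c+k@[.0075,.0175]
    return np.r_[c+k@[.014*np.tan(th),0],.088]
for n,q in [("pre",[-.16,.075,.088]),("in",[ctr(2.58,.048,0)[0],.075,.088])]:print(n,np.round(q,4),np.round(toW(q)-toW(p),4))
for phi in np.arange(2.58,3.75,.1):
    c=ctr(phi,.048,max(0,phi-np.pi));print(round(phi,2),np.round(c,4),np.round(toW(c),4))
E
```

```text
[[-135.53905198  -28.21196535  102.        ]
 [-139.68611148   42.17686354  102.        ]]
3 [(np.float64(55.2), np.float64(0.356)), (np.float64(63.3), np.float64(0.344))]
6 [(np.float64(57.0), np.float64(0.4)), (np.float64(61.5), np.float64(0.383))]
9 [(np.float64(58.8), np.float64(0.44)), (np.float64(59.7), np.float64(0.423))]
12 [(np.float64(60.8), np.float64(0.479)), (np.float64(58.1), np.float64(0.466))]
edge [[-106.91795143  128.89849445  150.        ]
 [-106.84672333  247.85964429  150.        ]]
pre [-0.16   0.075  0.088] [[ 0.0019 -0.0132 -0.1877]]
in [-0.1164  0.075   0.088 ] [[ 0.0447 -0.0051 -0.1877]]
2.58 [-0.1164  0.0571  0.088 ] [[0.4487 0.0806 0.088 ]]
2.68 [-0.1192  0.0533  0.088 ] [[0.4466 0.0762 0.088 ]]
2.78 [-0.1217  0.0491  0.088 ] [[0.4449 0.0717 0.088 ]]
2.88 [-0.1237  0.0447  0.088 ] [[0.4437 0.067  0.088 ]]
2.98 [-0.1253  0.0401  0.088 ] [[0.443  0.0622 0.088 ]]
3.08 [-0.1265  0.0354  0.088 ] [[0.4428 0.0574 0.088 ]]
3.18 [-0.1278  0.0311  0.088 ] [[0.4423 0.0528 0.088 ]]
3.28 [-0.1298  0.0272  0.088 ] [[0.441  0.0486 0.088 ]]
3.38 [-0.1314  0.0231  0.088 ] [[0.4402 0.0443 0.088 ]]
3.48 [-0.1326  0.0189  0.088 ] [[0.4398 0.04   0.088 ]]
3.58 [-0.1334  0.0146  0.088 ] [[0.4398 0.0356 0.088 ]]
3.68 [-0.1338  0.0102  0.088 ] [[0.4403 0.0312 0.088 ]]
```

```bash
python3 - <<'E'
from h import *
m=eyes.camera_model("scene")
print("can base-front",toS(plane(m,[[190+566/4,170+370/4]],.0))*1000, "amber base front",toS(plane(m,[[190+207/4,170+410/4]],.0))*1000)
E
```

```text
can base-front [[ 4.16784166e+01  1.43872561e+02 -1.11022302e-13]] amber base front [[  75.38256694 -146.5454181     0.        ]]
```

Hub y ≈ 9 mm and clamp ≈ 0.43 from both balls, with radii of 59–60 mm as they should be. The can is at x > −25 mm, clear of the fingers. I'll descend in front of the edge, go in behind the left arm and approach it.

```bash
python3 -m crank '[{"delta_rot":[0,0,0],"offset":[0.002,-0.01,-0.05],"grip":-1},{"delta_rot":[0,0,0],"offset":[0.002,-0.013,-0.1],"grip":-1},{"delta_rot":[0,0,0],"offset":[0.002,-0.013,-0.15],"grip":-1},{"delta_rot":[0,0,0],"offset":[0.002,-0.013,-0.187],"grip":-1},{"delta_rot":[0,0,0],"offset":[0.002,-0.013,-0.187],"grip":-1},{"delta_rot":[0,0,0],"offset":[0.023,-0.009,-0.187],"grip":-1},{"delta_rot":[0,0,0],"offset":[0.044,-0.005,-0.187],"grip":-1},{"delta_rot":[0,0,0],"offset":[0.044,-0.005,-0.187],"grip":-1}]'
python3 - <<'E'
from h import *
s=r.get_state();print(toS(s["tool_pos"])*1000,s["wrist_force"]@Rs)
im=eyes.capture("wrist");cv2.imwrite("pics/w7.png",im[:,:,::-1])
E
```

```text
time_s: 9.78
tool_pos: [0.4456, 0.0982, 0.0901]
ee_rot: [0.597, -0.379, -0.483, -0.516]
wrist_force: [-0.5, 0.2, 0.2]
width: 0.007
[[-116.07751025   75.09438398   90.05309285]] [-0.4066641   0.27234063  0.22091742]
```

View pics/w7.png

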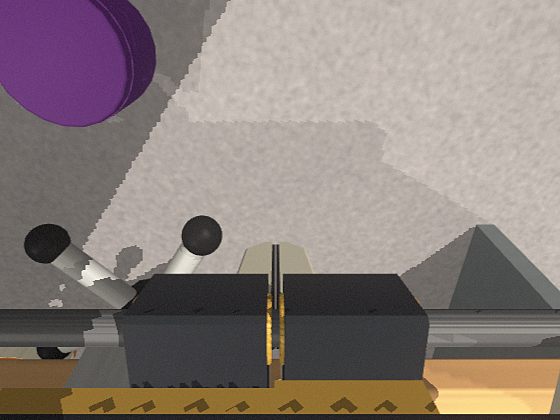

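```bash
cat >> h.py <<'E'
def ctr(phi,rad,psi,gap=0,th=.25,z=.090):
    u=np.array([np.cos(phi),np.sin(phi)]);t=np.array([-u[1],u[0]])
    c=HUB[:2]+rad*u-(.006+gap)*t
    k=np.array([[np.cos(psi),-np.sin(psi)],[np.sin(psi),np.cos(psi)]])
    return np.r_[c+k@[.0075+.012*np.tan(th),.0175],z]
E
python3 - <<'E'
from h import *
p=r.get_state()["tool_pos"]
for phi,g in [(2.56,.005),(2.56,.001)]+[(x,0) for x in np.arange(2.62,3.7,.06)]:
    psi=max(0,phi-np.pi);print(round(phi,2),round(psi,2),np.round(toW(ctr(phi,.048,psi,g))-p,4)[0])
E
```

```text
2.56 0 [ 0.0063 -0.0122  0.0004]
2.56 0 [ 0.0048 -0.0159  0.0004]
2.62 0 [ 0.003  -0.0193  0.0004]
2.68 0 [ 0.0018 -0.022   0.0004]
2.74 0 [ 0.0008 -0.0247  0.0004]
2.8 0 [-0.0001 -0.0275  0.0004]
2.86 0 [-0.0008 -0.0303  0.0004]
2.92 0 [-0.0014 -0.0331  0.0004]
2.98 0 [-0.0017 -0.036   0.0004]
3.04 0 [-0.0019 -0.0389  0.0004]
3.1 0 [-0.002  -0.0418  0.0004]
3.16 0.02 [-0.0022 -0.0446  0.0004]
3.22 0.08 [-0.003  -0.0471  0.0004]
3.28 0.14 [-0.0037 -0.0496  0.0004]
3.34 0.2 [-0.0043 -0.0522  0.0004]
3.4 0.26 [-0.0046 -0.0549  0.0004]
3.46 0.32 [-0.0049 -0.0575  0.0004]
3.52 0.38 [-0.0049 -0.0601  0.0004]
3.58 0.44 [-0.0048 -0.0628  0.0004]
3.64 0.5 [-0.0046 -0.0654  0.0004]
3.7 0.56 [-0.0042 -0.0681  0.0004]
```

```bash
python3 -m crank '[{"delta_rot":[0,0,0],"offset":[0.004,-0.007,0],"grip":-1},{"delta_rot":[0,0,0],"offset":[0.0055,-0.013,0],"grip":-1},{"delta_rot":[0,0,0],"offset":[0.0048,-0.016,0],"grip":-1},{"delta_rot":[0,0,0],"offset":[0.003,-0.0193,0],"grip":-1},{"delta_rot":[0,0,0],"offset":[0.0018,-0.022,0],"grip":-1}]'
python3 - <<'E'
from h import *
s=r.get_state();print(toS(s["tool_pos"])*1000,s["wrist_force"]@Rs)
im=eyes.capture("wrist");cv2.imwrite("pics/w8.png",im[:,:,::-1])
E
```

```text
time_s: 10.45
tool_pos: [0.4456, 0.0758, 0.0888]
ee_rot: [0.596, -0.38, -0.484, -0.516]
wrist_force: [2.8, 0.4, -1.2]
width: 0.007
[[-120.29085689   53.09233556   88.81674035]] [ 2.80242462 -0.11193876 -1.19458783]
```

View pics/w8.png

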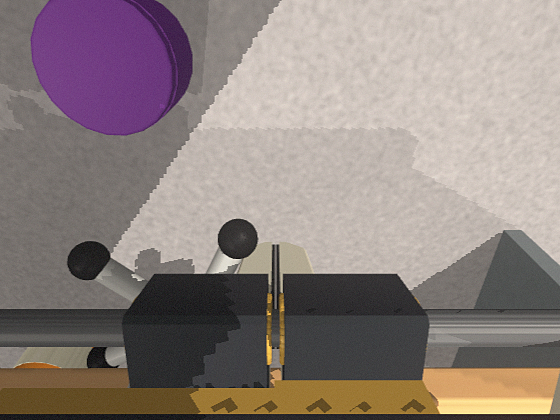

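The fingers are touching the ball from inside (Fx +2.8 N), so I'll shift a few mm inward along the arm and push at a slightly smaller radius.

```bash
python3 - <<'E'
from h import *
p=r.get_state()["tool_pos"]
for phi,g in [(2.62,.002)]+[(x,0) for x in np.arange(2.68,3.7,.06)]:
    psi=max(0,phi-np.pi);print(round(phi,2),round(psi,2),np.round(toW(ctr(phi,.043,psi,g))-p,4)[0])
E
```

```text
2.62 0 [0.0072 0.0033 0.0012]
2.68 0 [ 0.0054 -0.001   0.0012]
2.74 0 [ 0.0045 -0.0034  0.0012]
2.8 0 [ 0.0036 -0.0058  0.0012]
2.86 0 [ 0.003  -0.0084  0.0012]
2.92 0 [ 0.0024 -0.0109  0.0012]
2.98 0 [ 0.0021 -0.0135  0.0012]
3.04 0 [ 0.0018 -0.0161  0.0012]
3.1 0 [ 0.0018 -0.0187  0.0012]
3.16 0.02 [ 0.0015 -0.0212  0.0012]
3.22 0.08 [ 0.0006 -0.0234  0.0012]
3.28 0.14 [-0.0002 -0.0256  0.0012]
3.34 0.2 [-0.0008 -0.028   0.0012]
3.4 0.26 [-0.0013 -0.0303  0.0012]
3.46 0.32 [-0.0017 -0.0327  0.0012]
3.52 0.38 [-0.0019 -0.0351  0.0012]
3.58 0.44 [-0.002  -0.0375  0.0012]
3.64 0.5 [-0.0019 -0.0399  0.0012]
```

```bash
python3 -m crank '[{"delta_rot":[0,0,0],"offset":[0.007,0.003,0.001],"grip":-1},{"delta_rot":[0,0,0],"offset":[0.0055,-0.001,0.001],"grip":-1},{"delta_rot":[0,0,0],"offset":[0.0045,-0.0034,0.001],"grip":-1},{"delta_rot":[0,0,0],"offset":[0.0036,-0.0058,0.001],"grip":-1}]'
python3 - <<'E'
from h import *
s=r.get_state();print(toS(s["tool_pos"])*1000,s["wrist_force"]@Rs)
im=eyes.capture("wrist");cv2.imwrite("pics/w9.png",im[200:,:400,::-1])
E
```

```text
time_s: 11.0
tool_pos: [0.449, 0.0701, 0.0897]
ee_rot: [0.596, -0.38, -0.484, -0.516]
wrist_force: [2.0, 3.0, -1.0]
width: 0.008
[[-117.96335732   46.78051543   89.68781169]] [ 2.56397404  2.58412353 -0.97796129]
```

View pics/w9.png

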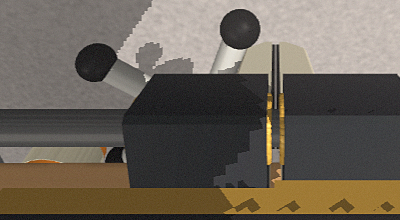

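```bash
python3 -m crank '[{"delta_rot":[0,0,0],"offset":[-0.0004,-0.0026,0],"grip":-1},{"delta_rot":[0,0,0],"offset":[-0.001,-0.0051,0],"grip":-1},{"delta_rot":[0,0,0],"offset":[-0.0013,-0.0077,0],"grip":-1}]'
python3 - <<'E'
from h import *
s=r.get_state();p=s["tool_pos"];print(toS(p)*1000,s["wrist_force"]@Rs)
for phi in np.arange(3.04,3.7,.06):
    psi=max(0,phi-np.pi);print(round(phi,2),round(psi,2),np.round(toW(ctr(phi,.043,psi))-p,4)[0])
im=eyes.capture("wrist");cv2.imwrite("pics/w10.png",im[200:,:400,::-1])
m=eyes.camera_model("wrist")
E
```

```text
time_s: 11.42
tool_pos: [0.4475, 0.0623, 0.0896]
ee_rot: [0.596, -0.38, -0.484, -0.516]
wrist_force: [0.5, 2.6, 0.4]
width: 0.0
[[-120.93814627   39.47507773   89.56215265]] [0.94093209 2.45974248 0.40323452]
3.04 0 [-0.0002 -0.0027  0.0004]
3.1 0 [-0.0002 -0.0053  0.0004]
3.16 0.02 [-0.0005 -0.0078  0.0004]
3.22 0.08 [-0.0014 -0.01    0.0004]
3.28 0.14 [-0.0022 -0.0123  0.0004]
3.34 0.2 [-0.0028 -0.0146  0.0004]
3.4 0.26 [-0.0033 -0.017   0.0004]
3.46 0.32 [-0.0037 -0.0193  0.0004]
3.52 0.38 [-0.0039 -0.0217  0.0004]
3.58 0.44 [-0.004  -0.0241  0.0004]
3.64 0.5 [-0.0039 -0.0265  0.0004]
3.7 0.56 [-0.0037 -0.0289  0.0004]
```

View pics/w10.png

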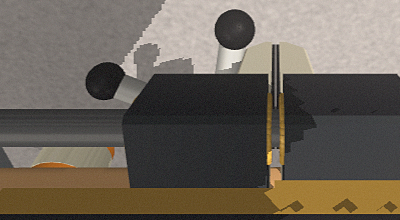

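The arm is turning with the push at 2.6 N, as expected. I'll continue round, turning the tool with the arm.

```bash
P='from h import *
s=r.get_state();f=s["wrist_force"]@Rs;print(toS(s["tool_pos"])*1000,f)
import sys;sys.exit(int(np.linalg.norm(f)>7))'
python3 -m crank '[{"delta_rot":[0,0,0],"offset":[-0.0002,-0.0027,0],"grip":-1},{"delta_rot":[0,0,0],"offset":[-0.0002,-0.0053,0],"grip":-1},{"delta_rot":[0,0,0.02],"offset":[-0.0005,-0.0078,0],"grip":-1},{"delta_rot":[0,0,0.08],"offset":[-0.0014,-0.01,0],"grip":-1}]' >/dev/null; python3 -c "$P" && python3 -m crank '[{"delta_rot":[0,0,0.06],"offset":[-0.0008,-0.0023,0],"grip":-1},{"delta_rot":[0,0,0.12],"offset":[-0.0014,-0.0046,0],"grip":-1},{"delta_rot":[0,0,0.18],"offset":[-0.0019,-0.007,0],"grip":-1},{"delta_rot":[0,0,0.24],"offset":[-0.0023,-0.0093,0],"grip":-1}]' >/dev/null; python3 -c "$P"
python3 - <<'E'
from h import *
im=eyes.capture("wrist");cv2.imwrite("pics/w11.png",im[150:,:450,::-1])
E
```

```text
[[-124.24929865   30.04197815   89.52722804]] [-0.35142972  2.77166916  0.53505877]
[[-128.17627764   21.22848614   89.57041078]] [0.37272377 2.97158747 0.23637202]
```

View pics/w11.png

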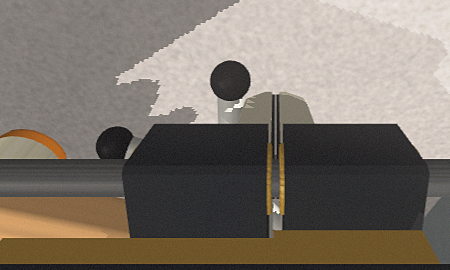

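```bash
P='from h import *
s=r.get_state();f=s["wrist_force"]@Rs;print(toS(s["tool_pos"])*1000,f)
import sys;sys.exit(int(np.linalg.norm(f)>7))'
python3 -m crank '[{"delta_rot":[0,0,0.06],"offset":[-0.0002,-0.0024,0],"grip":-1},{"delta_rot":[0,0,0.12],"offset":[-0.0003,-0.0048,0],"grip":-1},{"delta_rot":[0,0,0.18],"offset":[-0.0002,-0.0072,0],"grip":-1},{"delta_rot":[0,0,0.24],"offset":[0,-0.0096,0],"grip":-1}]' >/dev/null; python3 -c "$P"
python3 - <<'E'
from h import *
im=eyes.capture("wrist");cv2.imwrite("pics/w12.png",im[150:,:450,::-1])
p=r.get_state()["tool_pos"];ps=toS(p)[0]
for q in [ps+[-.002,.003,0],[-.18,ps[1]+.003,.09],[-.18,.085,.09]]:print(np.round(toW(q)-p,4))
E
```

```text
[[-129.97231819   11.89532558   89.55209227]] [-0.22931528  3.1216427   0.31623686]
[[-0.0025  0.0026  0.    ]]
[[-0.0498 -0.0064  0.0004]]
[[-0.0629  0.0628  0.0004]]
```

View pics/w12.png

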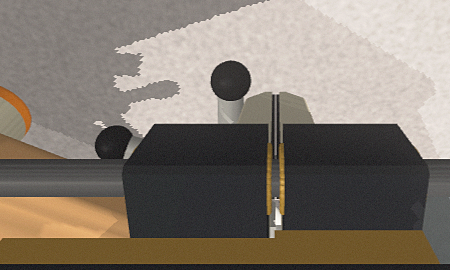

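```bash
python3 -m crank '[{"delta_rot":[0,0,0],"offset":[-0.0039,0.0044,0],"grip":-1},{"delta_rot":[0,0,0],"offset":[-0.027,0,0],"grip":-1},{"delta_rot":[0,0,0],"offset":[-0.05,-0.0044,0],"grip":-1},{"delta_rot":[0,0,-0.14],"offset":[-0.054,0.015,0],"grip":-1},{"delta_rot":[0,0,-0.28],"offset":[-0.058,0.035,0],"grip":-1},{"delta_rot":[0,0,-0.42],"offset":[-0.062,0.05,0],"grip":-1},{"delta_rot":[0,0,-0.56],"offset":[-0.063,0.063,0],"grip":-1},{"delta_rot":[0,0,-0.56],"offset":[-0.063,0.063,0],"grip":-1}]'
python3 - <<'E'
from h import *
p=r.get_state()["tool_pos"];print(toS(p)*1000)
im=eyes.capture("wrist");cv2.imwrite("pics/w13.png",im[:,:,::-1])
m=eyes.camera_model("wrist");import json;json.dump({k:np.array(v).tolist() for k,v in m.items()},open("m13.json","w"))
E
```

```text
time_s: 14.08
tool_pos: [0.3805, 0.0975, 0.0897]
ee_rot: [0.596, -0.38, -0.483, -0.517]
wrist_force: [0.9, -0.2, -0.4]
width: 0.002
[[-180.18634185   86.42594523   89.68888098]]
```

View pics/w13.png

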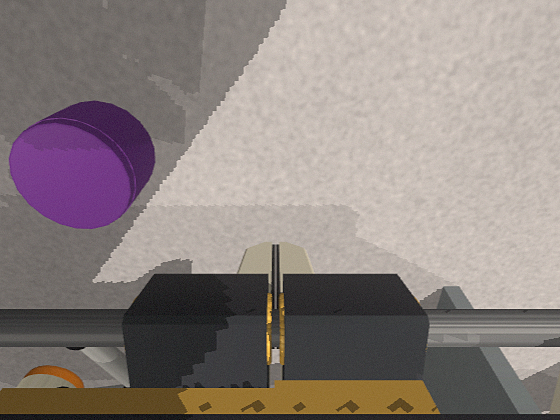

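```bash
python3 - <<'E'
from h import *
p=r.get_state()["tool_pos"]
c=ctr(2.44,.045,0,.008);q=c.copy();q[1]=.086
print("in",q,np.round(toW(q)-p,4))
for phi,g in [(2.44,.008),(2.44,.002)]+[(x,0) for x in np.arange(2.48,2.83,.04)]:
    c=ctr(phi,.045,0,g);print(round(phi,2),np.round(c,4),np.round(toW(c)-p,4)[0])
E
```

```text
in [-0.10477149  0.086       0.09      ] [[0.0742 0.0135 0.0003]]
2.44 [-0.1048  0.0662  0.09  ] [ 0.0778 -0.0059  0.0003]
2.44 [-0.1086  0.0617  0.09  ] [ 0.0749 -0.0111  0.0003]
2.48 [-0.1113  0.0589  0.09  ] [ 0.0728 -0.0143  0.0003]
2.52 [-0.1125  0.0576  0.09  ] [ 0.0718 -0.0158  0.0003]
2.56 [-0.1137  0.0562  0.09  ] [ 0.0709 -0.0174  0.0003]
2.6 [-0.1149  0.0548  0.09  ] [ 0.07   -0.019   0.0003]
2.64 [-0.116   0.0534  0.09  ] [ 0.0692 -0.0206  0.0003]
2.68 [-0.1171  0.0519  0.09  ] [ 0.0684 -0.0223  0.0003]
2.72 [-0.118   0.0504  0.09  ] [ 0.0677 -0.0239  0.0003]
2.76 [-0.119   0.0488  0.09  ] [ 0.0671 -0.0256  0.0003]
2.8 [-0.1198  0.0472  0.09  ] [ 0.0666 -0.0274  0.0003]
```

```bash
python3 -m crank '[{"delta_rot":[0,0,0],"offset":[0.03,0.006,0],"grip":-1},{"delta_rot":[0,0,0],"offset":[0.055,0.01,0],"grip":-1},{"delta_rot":[0,0,0],"offset":[0.07,0.013,0],"grip":-1},{"delta_rot":[0,0,0],"offset":[0.07,0.013,0],"grip":-1}]'
python3 -m crank '[{"delta_rot":[0,0,0],"offset":[0.001,-0.006,0],"grip":-1},{"delta_rot":[0,0,0],"offset":[0.0025,-0.013,0],"grip":-1},{"delta_rot":[0,0,0],"offset":[0.003,-0.019,0],"grip":-1},{"delta_rot":[0,0,0],"offset":[0.003,-0.023,0],"grip":-1}]'
python3 - <<'E'
from h import *
s=r.get_state();p=s["tool_pos"];print(toS(p)*1000,s["wrist_force"]@Rs)
im=eyes.capture("wrist");cv2.imwrite("pics/w14.png",im[:,:,::-1])
for phi in np.arange(2.48,2.83,.04):print(round(phi,2),np.round(toW(ctr(phi,.045,0))-p,4)[0])
E
```

```text
time_s: 14.62
tool_pos: [0.4511, 0.1096, 0.0895]
ee_rot: [0.596, -0.38, -0.484, -0.516]
wrist_force: [-0.4, -0.0, -0.7]
width: 0.005
time_s: 15.12
tool_pos: [0.4539, 0.0862, 0.0897]
ee_rot: [0.596, -0.38, -0.484, -0.516]
wrist_force: [-0.4, 3.8, 1.5]
width: 0.001
[[-110.21149011   61.72678952   89.69872737]] [0.27790618 3.84770481 1.49783006]
2.48 [-0.0005 -0.003   0.0003]
2.52 [-0.0015 -0.0045  0.0003]
2.56 [-0.0024 -0.0061  0.0003]
2.6 [-0.0033 -0.0076  0.0003]
2.64 [-0.0041 -0.0093  0.0003]
2.68 [-0.0049 -0.0109  0.0003]
2.72 [-0.0056 -0.0126  0.0003]
2.76 [-0.0062 -0.0143  0.0003]
2.8 [-0.0068 -0.016   0.0003]
```

View pics/w14.png

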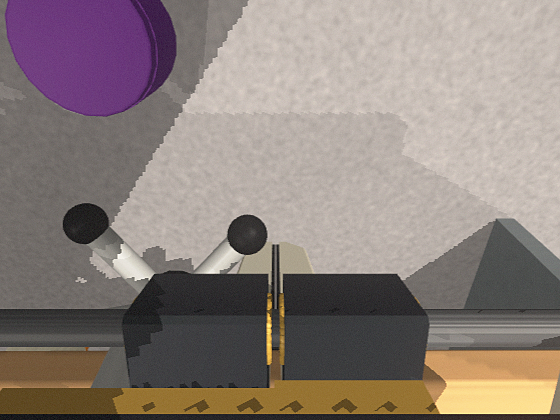

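```bash
python3 - <<'E'
from h import *
m=eyes.camera_model("wrist")
b=toS(plane(m,[[86.5,222.5],[247,235]],.102))*1000;print(b)
for hy in (6,9,11):print(hy,[(np.hypot(q[0]+90,q[1]-hy).round(1),((np.arctan2(q[1]-hy,q[0]+90)-.873)%1.2566+1.2566).round(3)) for q in b])
E
```

```text
[[-142.0964924   -20.21917196  102.        ]
 [-135.40392979   49.63756977  102.        ]]
6 [(np.float64(58.3), np.float64(1.478)), (np.float64(63.0), np.float64(1.503))]
9 [(np.float64(59.7), np.float64(1.523)), (np.float64(60.9), np.float64(1.539))]
11 [(np.float64(60.7), np.float64(1.552)), (np.float64(59.6), np.float64(1.564))]
```

The clamp now reads about 1.54 from both balls, so about 0.38 rad remains. I'll push on along the arc in small groups, checking the force.

```bash
P='from h import *
s=r.get_state();f=s["wrist_force"]@Rs;print(toS(s["tool_pos"])*1000,f)
import sys;sys.exit(int(np.linalg.norm(f)>7))'
python3 -m crank '[{"delta_rot":[0,0,0],"offset":[-0.0005,-0.003,0],"grip":-1},{"delta_rot":[0,0,0],"offset":[-0.0015,-0.0045,0],"grip":-1},{"delta_rot":[0,0,0],"offset":[-0.0024,-0.0061,0],"grip":-1}]' >/dev/null; python3 -c "$P" && python3 -m crank '[{"delta_rot":[0,0,0],"offset":[-0.0009,-0.0015,0],"grip":-1},{"delta_rot":[0,0,0],"offset":[-0.0017,-0.0032,0],"grip":-1},{"delta_rot":[0,0,0],"offset":[-0.0025,-0.0048,0],"grip":-1}]' >/dev/null; python3 -c "$P" 
python3 - <<'E'
from h import *
m=eyes.camera_model("wrist");im=eyes.capture("wrist");cv2.imwrite("pics/w15.png",im[:,:,::-1])
h=cv2.cvtColor(im,cv2.COLOR_RGB2GRAY)
c=cv2.HoughCircles(cv2.medianBlur(h,3)[170:300],cv2.HOUGH_GRADIENT,1,30,param1=100,param2=14,minRadius=16,maxRadius=24)
print(c)
E
```

```text
[[-113.50573906   56.53671682   89.69563864]] [1.45651357 3.87264449 0.50291371]
[[-116.89088238   52.18713609   89.65796566]] [0.7374917  2.86408413 1.24406076]
[[[241.5  62.5  20. ]
  [ 91.5  85.5  23.4]]]
```

View pics/w15.png

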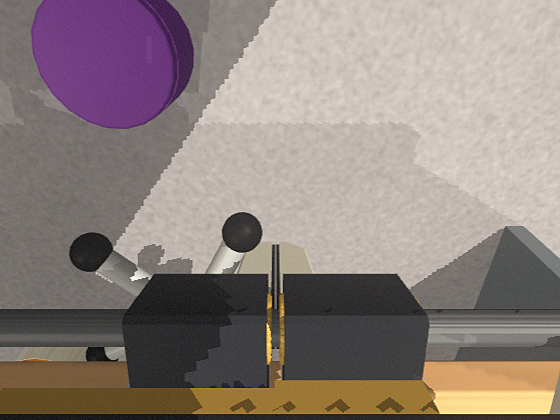

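```bash
P='from h import *
s=r.get_state();f=s["wrist_force"]@Rs;print(toS(s["tool_pos"])*1000,f,np.hypot(f[0],f[1]))
import sys;sys.exit(int(np.linalg.norm(f)>6))'
python3 -m crank '[{"delta_rot":[0,0,0],"offset":[-0.0007,-0.0016,0],"grip":-1},{"delta_rot":[0,0,0],"offset":[-0.001,-0.0024,0],"grip":-1}]' >/dev/null; python3 -c "$P" && python3 -m crank '[{"delta_rot":[0,0,0],"offset":[-0.0003,-0.0008,0],"grip":-1}]' >/dev/null; python3 -c "$P" && python3 -m crank '[{"delta_rot":[0,0,0],"offset":[-0.0003,-0.0008,0],"grip":-1}]' >/dev/null; python3 -c "$P" && python3 -m crank '[{"delta_rot":[0,0,0],"offset":[-0.0002,-0.0005,0],"grip":-1}]' >/dev/null; python3 -c "$P"
```

```text
[[-118.34615169   50.03007222   89.6414343 ]] [0.53882147 2.66942734 1.21819602] 2.7232647504019303
[[-118.71829774   49.3281457    89.66806289]] [1.04651433 2.96608768 0.11704983] 3.145293047735674
[[-119.16723474   48.6111237    89.64265278]] [0.88030536 2.30378323 0.96662223] 2.4662430288068733
[[-119.44570343   48.14575404   89.65699061]] [1.21006389 2.31144378 1.33788204] 2.6090279734383395
```

```bash
P='from h import *
s=r.get_state();f=s["wrist_force"]@Rs;print(toS(s["tool_pos"])*1000,f,np.hypot(f[0],f[1]))
import sys;sys.exit(int(np.linalg.norm(f)>5))'
python3 -m crank '[{"delta_rot":[0,0,0],"offset":[-0.0002,-0.0005,0],"grip":-1}]' >/dev/null; python3 -c "$P" && python3 -m crank '[{"delta_rot":[0,0,0],"offset":[-0.0002,-0.0005,0],"grip":-1}]' >/dev/null; python3 -c "$P" && python3 -m crank '[{"delta_rot":[0,0,0],"offset":[-0.0002,-0.0005,0],"grip":-1}]' >/dev/null; python3 -c "$P" && python3 -m crank '[{"delta_rot":[0,0,0],"offset":[-0.0002,-0.0005,0],"grip":-1}]' >/dev/null; python3 -c "$P"
```

```text
[[-119.71954402   47.7000798    89.66369949]] [0.58419337 0.75378166 0.80315172] 0.953660674276197
[[-119.98294287   47.24651585   89.68060127]] [2.61744777 1.96919596 0.66310821] 3.2754794419278777
[[-120.26077396   46.79151095   89.67266473]] [ 3.36980274  2.00805084 -0.02864313] 3.9227335792761373
[[-120.35719487   46.46696782   89.74659578]] [4.36192727 7.08516841 0.45538904] 8.320217599254851
```

```bash
P='from h import *
s=r.get_state();f=s["wrist_force"]@Rs;print(toS(s["tool_pos"])*1000,f,np.hypot(f[0],f[1]))'
python3 -m crank '[{"delta_rot":[0,0,0],"offset":[0.0003,-0.0003,0],"grip":-1}]' >/dev/null; python3 -c "$P"
python3 - <<'E'
from h import *
m=eyes.camera_model("wrist");im=eyes.capture("wrist");cv2.imwrite("pics/w16.png",im[150:,:450,::-1])
h=cv2.cvtColor(im,cv2.COLOR_RGB2GRAY)
k=((h<60)).astype(np.uint8);k[:170]=0;k[272:]=0;k=cv2.morphologyEx(k,cv2.MORPH_OPEN,np.ones((15,15)))
n,l,s,c=cv2.connectedComponentsWithStats(k);print(s[1:],c[1:])
for q in c[1:]:
    b=toS(plane(m,[q],.102))[0]*1000;print(b,np.hypot(b[0]+90,b[1]-9),(np.arctan2(b[1]-9,b[0]+90)-.873)%1.2566+1.2566)
E
```

```text
[[-120.26380088   46.3361134    89.71447242]] [2.71106684 9.41173973 1.06163306] 9.794423320927102
[[ 81 250  34  22 695]] [[ 97.69640288 261.09496403]]
[-130.86746507  -35.90169812  102.        ] 60.715007990675225 1.844206806824193
```

View pics/w16.png

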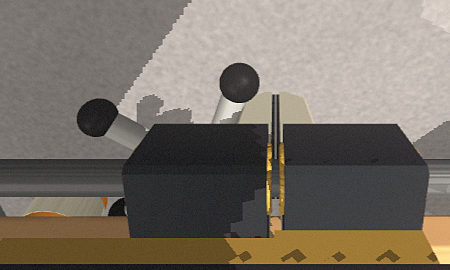

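```bash
P='from h import *
s=r.get_state();f=s["wrist_force"]@Rs;print(toS(s["tool_pos"])*1000,f,np.hypot(f[0],f[1]))'
python3 - <<'E'
from h import *
m=eyes.camera_model("wrist")
for q in toS(plane(m,[[239,232.5],[97.5,268]],.102))*1000: print(q,[((np.arctan2(q[1]-hy,q[0]+90)-.873)%1.2566+1.2566).round(3) for hy in (9,11)])
E
python3 -m crank '[{"delta_rot":[0,0,0],"offset":[0.0001,-0.0004,0],"grip":-1}]' >/dev/null; python3 -c "$P"
```

```text
[-146.89656521   30.93870586  102.        ] [np.float64(1.901), np.float64(1.932)]
[-126.73894776  -37.00921259  102.        ] [np.float64(1.909), np.float64(1.929)]
[[-120.31591728   46.14112043   89.67429832]] [ 4.22247991 13.20238269  1.55756462] 13.861177627809772
```

The balls give about 1.92, which is tight, and the push is 13.9 N against the end stop. I'll hold it there.

```bash
P='from h import *
s=r.get_state();f=s["wrist_force"]@Rs;print(s["time_s"],toS(s["tool_pos"])*1000,f,np.hypot(f[0],f[1]))'
python3 -m crank '[{"delta_rot":[0,0,0],"offset":[0,0,0],"grip":-1},{"delta_rot":[0,0,0],"offset":[0,0,0],"grip":-1}]' >/dev/null; python3 -c "$P"
python3 -m crank '[{"delta_rot":[0,0,0],"offset":[0,0,0],"grip":-1},{"delta_rot":[0,0,0],"offset":[0,0,0],"grip":-1}]' >/dev/null; python3 -c "$P"
python3 -m crank '[{"delta_rot":[0,0,0],"offset":[0,0,0],"grip":-1},{"delta_rot":[0,0,0],"offset":[0,0,0],"grip":-1}]' >/dev/null; python3 -c "$P"
```

```text
17.65 [[-120.27185092   46.19323498   89.7043525 ]] [ 3.32850484 10.77092659  1.91481052] 11.273500075630604
17.9 [[-120.26702582   46.21261115   89.71354753]] [ 3.01833282 12.34187823  1.0683978 ] 12.705600787999844
18.15 [[-120.29666499   46.21158171   89.69130992]] [ 3.44165366 10.91092958  1.37717266] 11.440863788775296
```

The force settled at about 11–12 N, near the lower limit. I'll add 0.3 mm and hold again so it sits mid-band.

```bash
P='from h import *
s=r.get_state();f=s["wrist_force"]@Rs;print(s["time_s"],toS(s["tool_pos"])*1000,f,np.hypot(f[0],f[1]))'
python3 -m crank '[{"delta_rot":[0,0,0],"offset":[0,-0.0003,0],"grip":-1},{"delta_rot":[0,0,0],"offset":[0,-0.0003,0],"grip":-1}]' >/dev/null; python3 -c "$P"
python3 -m crank '[{"delta_rot":[0,0,0],"offset":[0,0,0],"grip":-1},{"delta_rot":[0,0,0],"offset":[0,0,0],"grip":-1}]' >/dev/null; python3 -c "$P"
python3 -m crank '[{"delta_rot":[0,0,0],"offset":[0,0,0],"grip":-1},{"delta_rot":[0,0,0],"offset":[0,0,0],"grip":-1},{"delta_rot":[0,0,0],"offset":[0,0,0],"grip":-1}]' >/dev/null; python3 -c "$P"
```

```text
18.4 [[-120.31425686   46.06018469   89.71083117]] [ 3.18454178 12.93478499  1.4393483 ] 13.321034835520074
18.65 [[-120.31210824   46.07364673   89.71234713]] [ 3.67252562 12.81818295  1.91518096] 13.33391384757428
19.025 [[-120.32686656   46.07859139   89.7061368 ]] [ 4.00101836 13.14677669  1.25598242] 13.742120839811825
```

Held for more than 0.6 s at 13.3–13.7 N. Now I'll back away, come out to the front and lift.

```bash
python3 - <<'E'
from h import *
p=r.get_state()["tool_pos"]
for q in ([-.118,.052,.09],[-.116,.086,.09],[-.19,.09,.09],[-.2,.12,.25]):print(np.round(toW(q)-p,4))
E
python3 -m crank '[{"delta_rot":[0,0,0],"offset":[0.0011,0.0062,0],"grip":-1},{"delta_rot":[0,0,0],"offset":[-0.001,0.022,0],"grip":-1},{"delta_rot":[0,0,0],"offset":[-0.0032,0.04,0],"grip":-1},{"delta_rot":[0,0,0],"offset":[-0.04,0.033,0],"grip":-1},{"delta_rot":[0,0,0],"offset":[-0.077,0.03,0],"grip":-1},{"delta_rot":[0,0,0],"offset":[-0.077,0.03,0.05],"grip":-1},{"delta_rot":[0,0,0],"offset":[-0.08,0.04,0.10],"grip":-1},{"delta_rot":[0,0,0],"offset":[-0.09,0.06,0.16],"grip":-1},{"delta_rot":[0,0,0],"offset":[-0.09,0.06,0.18],"grip":-1},{"delta_rot":[0,0,0],"offset":[-0.09,0.06,0.18],"grip":-1}]'
python3 - <<'E'
from h import *
m=eyes.camera_model("wrist");print(toS(r.get_state()["tool_pos"]))
for n in("wrist","scene","top"):
    im=eyes.capture(n);cv2.imwrite(f"pics/{n}17.png",im[:,:,::-1])
    if n=="scene":cv2.imwrite("pics/s17c.png",cv2.resize(im[170:290,190:390,::-1],None,fx=4,fy=4,interpolation=cv2.INTER_CUBIC))
E
```

```text
[[0.0012 0.0063 0.0003]]
[[-0.0032  0.04    0.0003]]
[[-0.0766  0.0302  0.0003]]
[[-0.092   0.0578  0.1603]]
time_s: 20.27
tool_pos: [0.3572, 0.1284, 0.2705]
ee_rot: [0.597, -0.379, -0.483, -0.516]
wrist_force: [0.2, -0.3, -0.5]
width: 0.007
[[-0.19740308  0.12109915  0.27054012]]
```

View pics/wrist17.png

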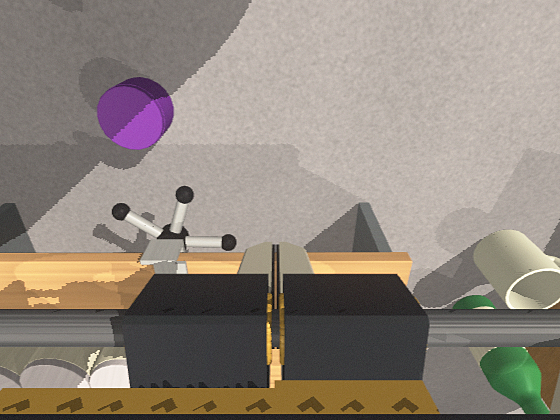

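View pics/s17c.png

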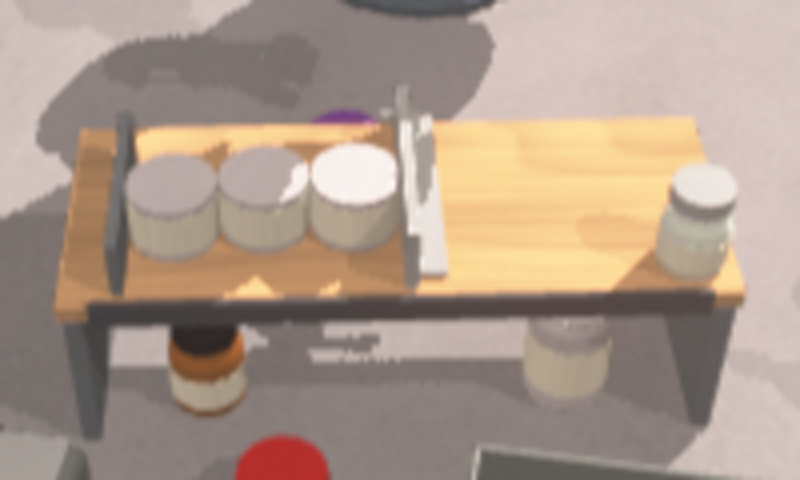

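View pics/top17.png

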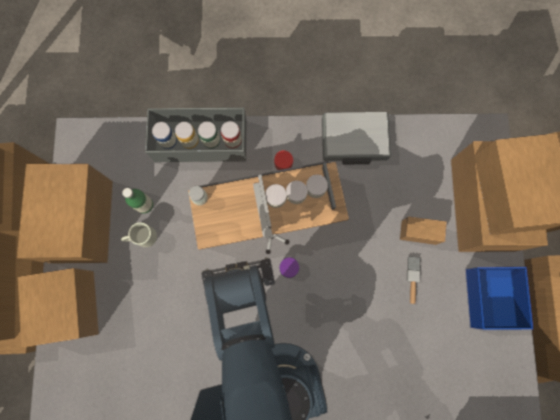

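```bash
python3 - <<'E'
from h import *
m=eyes.camera_model("wrist")
for q in toS(plane(m,[[120,211.5],[184,194.5],[228.5,242.5]],.102))*1000: print(q,np.hypot(q[0]+90,q[1]-9),((np.arctan2(q[1]-9,q[0]+90)-.873)%1.2566+1.2566).round(3))
im=cv2.imread("pics/top17.png")[150:270,230:350];cv2.imwrite("pics/t17c.png",cv2.resize(im,None,fx=5,fy=5,interpolation=cv2.INTER_CUBIC))
E
```

```text
[-130.24022767  -36.85264748  102.        ] 61.00607513499656 1.862
[-149.73582147   30.83825069  102.        ] 63.602496492097885 1.918
[-91.54578539  70.99487591 102.        ] 62.01414428576624 1.979
```

View pics/t17c.png

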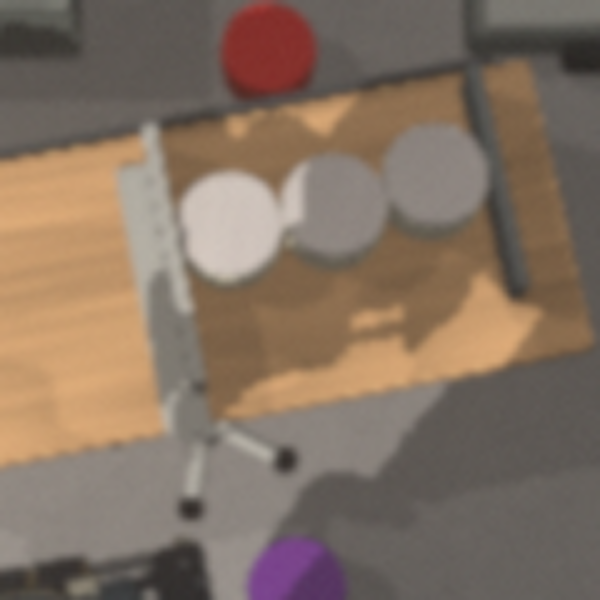

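The three balls average 1.92, so the clamp is tight. The tins at (231,227), (335,209) and (437,177) in the crop are touching and butted against the end plate, and nothing else has moved. The hand is clear, so I'm handing in.

```bash
python3 -c "
from workcell import r,job
print(r.get_state()['time_s'],r.get_state()['wrist_force']);print(job.sign_off())"
```

```text
20.425 [-0.66708753 -0.80962518  0.38133703]
the job is handed in; nothing more can be done
None
```

The tins are closed up against the end plate, the clamp is tight, and I handed the job in at 20.4 s of the 72 s allowed. The hand-in reported no verdict.

- **Stop:** I pushed it right with the closed fingers until the row closed. It ran at 6–10 N and finished at 14 N, at the predicted end position. The last pictures show the three tins standing in contact with each other and the end plate.
- **Clamp:** I turned it by pushing two arms in turn, then pressed the second against the end stop. The force settled at 11–13 N over the first hold, so I added 0.3 mm and held 13.3–13.7 N for more than 0.6 s. The highest reading on the handle was 13.9 N. The hand then backed away and lifted clear.

**Checks that disagreed or were rough:**
- **Handle angle:** with the hand away, the three balls gave clamp readings of 1.86, 1.92 and 1.98. They average 1.92, and two balls read 1.90–1.93 just before the press.
- **First push on the handle:** the fingers briefly touched the inside of an arm's ball at about 3 N. I moved the contact a few millimetres inward, to about 43–45 mm from the axis rather than 50.
- **Forces between rows:** I read forces only between moves, so short peaks inside a move were not seen.
- **Other items:** I saw no change to any other object in the last top and scene pictures, but did not measure their positions again.

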